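Tighten the rivet anvil's clamp bolt in short spanner swings

ROBOT

A 6-joint arm with a two-finger parallel gripper is mounted at the origin on a cart in front of the work surface, level with it; the furniture and walls round the work are solid. World frame = base frame: x ahead of the robot, y to its left, z up, the work surface at z = 0. Lengths are in m, angles in rad, forces in N, time in s.
With the tool pointing down it reaches from about 0.425 to 0.95 m from the base axis. Payload 3.5 kg.
Tool frame: the origin (TCP) lies midway between the tips of the shut fingers; the grasp point (between the pads) lies ctrl.grasp_offset behind it (ctrl.grasp_offset is the distance from the TCP to the grasp point, in m); x points along the fingers, y is the direction in which the jaws open and shut, and the axes are right-handed (so a half turn about x gives the same grasp; the last joint's range is limited). The gripper opens to 85 mm and grips with 20 to 120 N. Pads are 22 mm wide; open, the fingers measure 114 mm over their backs; the gripper's body (76 mm by 85 mm) begins 54 mm behind the grasp point. The pads swing forward as they close: fully open they stand 13 mm farther back than shut.
Start: joints at [0.966, 0.286, 1.577, -0, 1.279, -0.15], TCP at [0.296, 0.606, 0.231] pointing down, gripper open.
Joint ranges: [-2.77, 2.77], [-0.9, 2.22], [0.21, 2.48], [-1.53, 4.67], [0.24, 2.81], [-2.84, 2.84]. Speed limits (rad/s): [2.79, 2.79, 3.14, 3.14, 3.14, 3.14].

INTERFACE

Orientations are given as a unit quaternion [x, y, z, w].
In Python, from plant import readout, read_camera, sign_off, ctrl gives the robot as it stands.
- The arm moves only by the tool drive_tool, never from a script. Its argument "steps" is a list of rows, each a list of 5 numbers: the shift along the tool's x, y, z in cm, then the turn about the tool's x in degrees, then the opening, from 0 (shut) to 1 (fully open). A call has 1 to 10 rows; each row shifts and turns the commanded pose from where the row before left it, along the tool's axes as they then stand; what a row does not reach is not made up. A row lasts 1/10 s, in which the tool goes at most 50 mm and 8.59 degrees, less where a joint would pass 70% of its speed; a pose out of reach is approached as far as the arm can. A call is refused whole if a number of a shift passes 5 or a number of a turn 8.59, either way. A call with a gripper value outside its range is refused whole. The fingers move at their own pace and stop on an object; "force" is the grip in N (left out, the last holds). Time passes only in rows, so rows that do not move let the fingers close. It gives the time, the measured TCP pose, the force and the opening at its end, in the units of the state.
- readout.get_state(): the state, without advancing time (a new reading comes with each control period).
- read_camera(name): name is "scene" or "side" or "wrist"; returns a dict with "frame" (400x640x3 uint8, red, green, blue), "vertical_fov" (degrees; the focal length in pixels is half the picture's height over the tangent of half this angle, whatever the lens; pixels are square), "cx", "cy" (the principal point, pixels), "eye" and "orientation" of the camera in the world. Camera axes: x right, y up, looking along -z (the intrinsics and any distortion apply to the point x, -y, -z); pixel columns grow to the right and rows downward; lengths in m; the calibration is good to about 2 mm. A picture is of the moment at which its call begins. There is no depth.
- sign_off(): hands the job in, once; it reports no verdict.
The state is a dict: "time": time; "qpos": joint angles; "dq": joint speeds; "joint_efforts": joint torques, N m; "eef_pos": TCP position; "tcp_rot": TCP orientation; "contact_force": force on the tool from outside, world axes, zero at the start; "wrist_torque": the same for the moment, N m; "opening": opening from 0.0 (shut) to 1.0 (fully open).
Only numpy, scipy, OpenCV 4.12 (cv2) and the standard library are available. Lean on these libraries where they do the work, as an engineer would, in place of code of your own. Each camera call takes 0.05 s, during which the arm holds its last target. There are 200 camera calls.

TASK

The rivet anvil's clamp is held by one square-headed bolt between two cheeks that leave room for only short swings. With the ring of the spanner, and never the fingers on bolt or bracket, turn the bolt clockwise, lifting the spanner off and refitting it for each new bite, until it is firmly tight (about 0.85 N m) but not overtightened. Then lay the spanner flat on the bench, clear of the bracket; leave the things standing around undisturbed.

Things in the scene. Friction and masses are not known exactly. Their poses are not given: they have to be found in the camera images.
- bracket: Fixed steel bracket on the bench: base plate 10 mm thick (x -44 to 94, y -62 to 62 mm), two upright cheeks and, 64 mm behind the bolt, a steel anvil post 76 mm tall. Origin: on the bench under the bolt's vertical axis. x points to the rear (to the anvil post), y to the left cheek, z up; the open front faces -x.
- cheek_left (a point): Front upper inner edge of the left cheek, at x -30, y +42, z 62 mm in the bracket's frame. The cheek is 10 mm thick and runs back to x = 48 mm. It stops a spanner on the bolt when the shank points about 45 degrees to the left of the bracket's -x.
- cheek_right (a point): The same for the right cheek, at x -30, y -42, z 62 mm; it stops the shank about 45 degrees to the right of -x.
- bolt_mid (a point): Centre of the bolt's square steel head, 42 mm above the bench. Head: 22 mm across flats, 16 mm high, its foot 34 mm above the bench on a 34 mm washer, its top 50 mm above the bench with a 3.5 mm high, 2.2 mm wide bevel. The axes turn with the bolt: x and y are square to the flats, z up.
- bolt (a joint): Turn of the bolt, rad, growing clockwise from above (tightening); at 0 its x axis lies along the bracket's x. Starts at 0.05 to 0.3, stays where left. Friction about 0.25 N m; after 1.5 rad or more of turning it comes home and this value stops; then only the shank winds up, elastically, by 1 rad per 5 N m. Firm is about 0.85 N m, 0.65 to 1.4 is right; over 1.5 N m it is overtightened.
- spanner: Steel ring spanner, 206 x 45 x 10 mm, 0.25 kg, lying flat on the bench. Origin: on its underside, 85 mm from the centre of the ring. Its length runs along y: the ring (45 mm outside) at -y, the plain round tail end (dark hole mark) at +y; z up.
- shank (a point): Good place to hold the spanner: on its shank, 15 mm along +y from its origin and 100 mm from the centre of the ring, at half thickness. The shank is 16 mm wide and 10 mm thick from y = -60 to 86 mm.
- ring_mid (a point): Centre of the spanner's ring at half thickness: x 0, y -85, z 5 mm in its frame. The hole is an eight-point star (two 24.6 mm squares 45 degrees apart, one with sides along x and y), so it drops on from above whenever the spanner's yaw differs from the bolt's by a multiple of 45 degrees. Play on the head: 1.3 mm, 7 degrees either way; greased. On the washer its underside is 34 mm above the bench.
- spool: Thread spool, 32 mm diameter, 42 mm tall, standing to the right of the bracket; bystander. Origin: middle of its underside.
- tin: Round red tin, 56 mm diameter, 35 mm tall, behind to the right; bystander. Origin: middle of its underside.
- glue: White glue bottle, 43 mm diameter, 112 mm tall, at the right of the bench; bystander. Origin: middle of its underside.
- dye_black: Small black dye bottle, 34 mm diameter, 78 mm tall, at the right of the bench; bystander. Origin: middle of its underside.

How it is judged:
By the outcome, as a careful person would: the job done as asked, in the order asked, and still so for the second after the job is handed in, with the robot touching nothing.
It also fails if it takes over 72 s, if anything falls off the work surface, if the arm or the gripper's body presses on something with over 40 N, if the wrist force passes 120 N, or if a joint passes its speed limit or range.

## Working session

There is one attempt and no reset: what is moved stays moved. The work goes in short steps, Python scripts to look and compute and a tool call to move; the robot and the scene stay as the last step left them, time stands still between calls to the robot, and variables do not carry over. Pictures are saved under pics/ and viewed, about 8 in all and at most 12, crops included, and the job is handed in when it is done.

Besides the shell and the picture viewer there is one more tool, called after "Request:" as name(argument=value, ...) on one line, values as JSON. drive_tool: Moves the arm, as the interface text tells. Its arguments: {"type":"object","properties":{"steps":{"type":"array","items":{"type":"array","items":{"type":"number"}}},"force":{"type":"number"}},"required":["steps"]}

```bash
ls; mkdir -p pics
python3 - <<'E'
from plant import readout, read_camera, ctrl
import cv2
print(readout.get_state()); print(ctrl.grasp_offset, [a for a in dir(ctrl) if a[0]!='_'])
for n in ("scene","side","wrist"):
    c=read_camera(n); cv2.imwrite(f"pics/{n}0.png",c["frame"][:,:,::-1])
    print(n,{k:v for k,v in c.items() if k!="frame"})
E
```

```text
pics
{'time': 0.0, 'qpos': array([ 9.65949206e-01,  2.87234000e-01,  1.57816910e+00, -6.02868907e-05,
        1.27858800e+00, -1.50027841e-01]), 'dq': array([ 2.33241077e-03, -7.45066256e-04, -1.05547289e-03,  3.74629499e-05,
       -8.18202429e-04,  1.00176449e-03]), 'joint_efforts': array([-3.11603198e-04, -4.05990529e+01, -2.92619294e+01, -1.41745472e-04,
        5.91144111e-03,  7.72647098e-06]), 'eef_pos': array([0.29615508, 0.60583455, 0.22990588]), 'tcp_rot': array([ 0.15861856,  0.68919582, -0.16021018,  0.68860873]), 'contact_force': array([-0.31058229, -0.28246536,  0.43624037]), 'wrist_torque': array([-0.00268433, -0.04501597,  0.00579063]), 'opening': 0.9988084542723616}
0.0187 ['Unreachable', 'grasp_offset']
scene {'vertical_fov': 43.331004359118836, 'cx': 322.6031224400368, 'cy': 201.9242277803262, 'eye': array([0.29227539, 0.30930581, 0.88822128]), 'orientation': array([-0.08706964,  0.27310826,  0.92024527, -0.26641961])}
side {'vertical_fov': 51.669053357753924, 'cx': 325.11861991986285, 'cy': 195.22845246236483, 'eye': array([0.31607014, 0.54773795, 0.4160549 ]), 'orientation': array([-0.10823527,  0.52009736,  0.83373317, -0.15057511])}
wrist {'vertical_fov': 62.767460694004804, 'cx': 325.35571069024644, 'cy': 195.0454729776727, 'eye': array([0.22234408, 0.64279139, 0.37224089]), 'orientation': array([-0.13931807, -0.08571366,  0.52198897,  0.83712076])}
```

View pics/scene0.png

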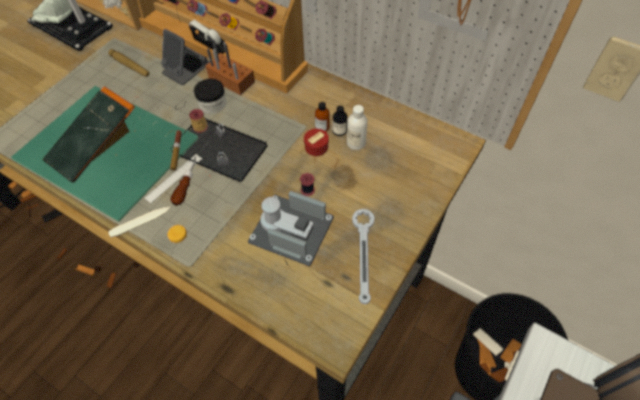

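View pics/side0.png

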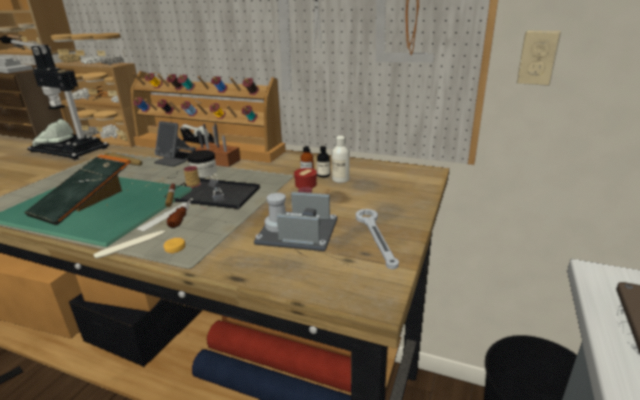

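```bash
cat > h.py <<'E'
import numpy as np, cv2
from plant import readout, read_camera, ctrl
from scipy.spatial.transform import Rotation as R
def ray(c,u,v):
    f=200/np.tan(np.radians(c["vertical_fov"])/2)
    d=np.array([(u-c["cx"])/f,-(v-c["cy"])/f,-1.]); return R.from_quat(c["orientation"]).apply(d)
def onz(c,u,v,z):
    d=ray(c,u,v); e=np.array(c["eye"]); return e+d*(z-e[2])/d[2]
def proj(c,p):
    f=200/np.tan(np.radians(c["vertical_fov"])/2)
    q=R.from_quat(c["orientation"]).inv().apply(np.asarray(p)-c["eye"]); return np.array([c["cx"]-f*q[...,0]/q[...,2], c["cy"]+f*q[...,1]/q[...,2]]).T
def two(c1,p1,c2,p2):
    a,b=np.array(c1["eye"]),np.array(c2["eye"]);d,e=ray(c1,*p1),ray(c2,*p2)
    s=np.linalg.lstsq(np.c_[d,-e],b-a,rcond=None)[0]
    P,Q=a+s[0]*d,b+s[1]*e; return (P+Q)/2,np.linalg.norm(P-Q)
def crop(c,x0,y0,x1,y1,k,name):
    cv2.imwrite("pics/"+name,cv2.resize(c["frame"][y0:y1,x0:x1,::-1],None,fx=k,fy=k,interpolation=cv2.INTER_CUBIC))
E
python3 - <<'E'
from h import *
s=read_camera("scene"); d=read_camera("side")
for n,p,z in (("ring",(363.5,219),.005),("tail",(365,297),.005),("pl_left?",(252,238),.01),("plate front?",(293,261),.01),("plate R",(332,210),.01),("tin",(317,134),.035)): print(n,onz(s,*p,z).round(4))
for n,p,z in (("ring",(368,215),.005),("tail",(392,263),.005)): print(n,onz(d,*p,z).round(4))
a=cv2.resize(s["frame"][180:310,235:385],None,fx=5,fy=5,interpolation=cv2.INTER_CUBIC)[:600]
crop(s,240,185,385,305,5,"c1.png"); crop(d,250,180,410,280,5,"c2.png")
E
```

```text
ring [ 0.5218 -0.182   0.005 ]
tail [ 0.4342 -0.036   0.005 ]
pl_left? [ 0.6869 -0.0227  0.01  ]
plate front? [ 0.5886 -0.0242  0.01  ]
plate R [ 0.5864 -0.1637  0.01  ]
tin [ 0.7124 -0.3024  0.035 ]
ring [ 0.5158 -0.1807  0.005 ]
tail [ 0.4306 -0.0304  0.005 ]
```

View pics/c1.png

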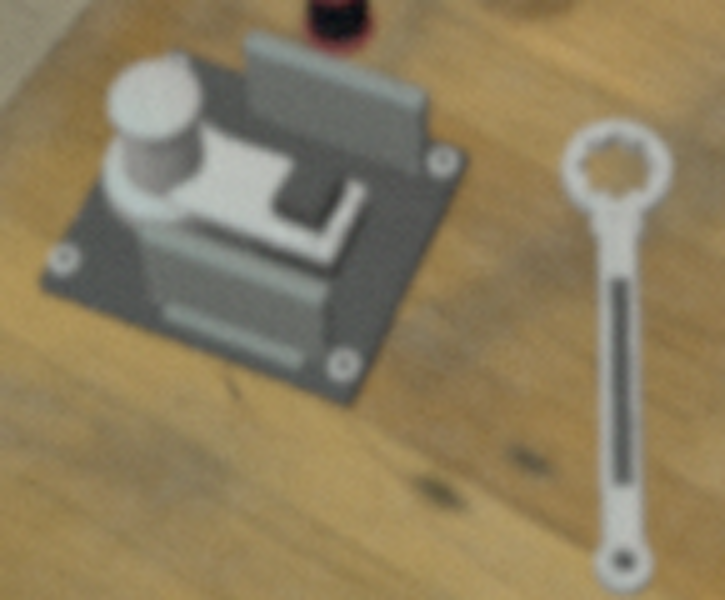

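View pics/c2.png

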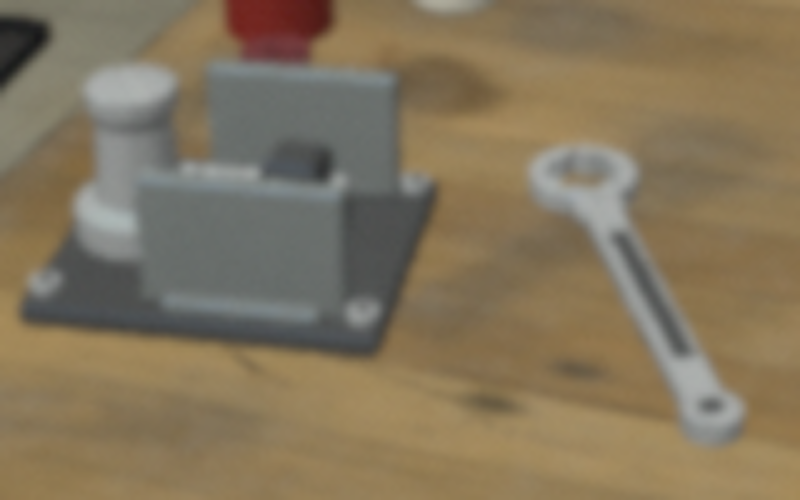

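```bash
cat > m.py <<'E'
from h import *
s=read_camera("scene"); d=read_camera("side")
def S(u,v): return (240+(u+.5)/5-.5,185+(v+.5)/5-.5)
def D(u,v): return (250+(u+.5)/5-.5,180+(v+.5)/5-.5)
loc=np.array([[94,62],[-44,62],[-44,-62]])/1000
def rigid(l,w):
    lc,wc=l.mean(0),w.mean(0); H=(l-lc).T@(w-wc); a=np.arctan2(H[0,1]-H[1,0],H[0,0]+H[1,1]); M=np.array([[np.cos(a),-np.sin(a)],[np.sin(a),np.cos(a)]])
    return a,wc-M@lc,np.linalg.norm(l@M.T+wc-lc@M.T-w,axis=1)
for c,T,px in ((s,S,[(42,288),(348,404),(468,160)]),(d,D,[(24,312),(376,345),(434,187)])):
    w=np.array([onz(c,*T(*p),.010)[:2] for p in px]); a,o,r=rigid(loc,w); print("bracket",np.degrees(a),o,r)
print("bolt",two(s,S(310,183),d,D(300,152)), onz(s,*S(310,183),.05))
for n,ps,pd in (("ring",(617,167),(584,170)),("tail",(624,560),(711,405)),("cheekL fr in up",(330,290),(345,180)),("cheekR fr up in",(420,100),(392,75))):
    print(n,two(s,S(*ps),d,D(*pd)),onz(s,*S(*ps),.01),onz(d,*D(*pd),.01))
E
python3 m.py
```

```text
bracket 9.457009937709635 [ 0.60826349 -0.08579314] [0.00333833 0.00237565 0.00292072]
bracket 9.59867072496659 [ 0.60322384 -0.07890635] [0.00426086 0.00268569 0.00456207]
bolt (array([ 0.60902793, -0.09109805,  0.04618179]), np.float64(0.0038108424050631935)) [ 0.60950491 -0.08889496  0.05      ]
ring (array([ 0.52169444, -0.18289779,  0.00653484]), np.float64(0.0034556329564953236)) [ 0.52253155 -0.18078681  0.01      ] [ 0.518163   -0.17657535  0.01      ]
tail (array([ 0.43384016, -0.0357558 ,  0.00604382]), np.float64(0.003113779351636669)) [ 0.43476334 -0.03409843  0.01      ] [ 0.43113242 -0.0300524   0.01      ]
cheekL fr in up (array([ 0.57149737, -0.04843653,  0.06246103]), np.float64(0.0019901185216238044)) [ 0.59029986 -0.07095235  0.01      ] [ 0.60816094 -0.13683719  0.01      ]
cheekR fr up in (array([ 0.58870904, -0.13877163,  0.06020896]), np.float64(0.0029749782451125046)) [ 0.60828034 -0.16567506  0.01      ] [ 0.62532976 -0.23547225  0.01      ]
```

```bash
cat >> h.py <<'E'
def where():
    s=readout.get_state(); r=R.from_quat(s["tcp_rot"]); m=r.as_matrix()
    return s,np.array(s["eef_pos"]),m,np.degrees(np.arctan2(m[1,1],m[0,1]))
def need(p,jaw=None):
    s,e,m,j=where(); d=m.T@(np.array(p)-e)*100
    t=None if jaw is None else (-(jaw-j)+180)%360-180   # + turn = clockwise from above
    print("tcp",e.round(4),"jaw",round(j,2),"q",s["qpos"].round(2),"need cm",d.round(2),"turn",t)
    print("xaxis",m[:,0].round(3),"yaxis",m[:,1].round(3),"z",m[:,2].round(3),"F",s["contact_force"].round(2),"M",s["wrist_torque"].round(3),"open",round(s["opening"],3))
E
python3 -c "
from h import *
need([.4704,-.0965,.12],31); need([.4704,-.0965,.12],211)"
```

```text
tcp [0.2964 0.6063 0.231 ] jaw 63.94 q [ 0.97  0.29  1.58  0.    1.28 -0.15] need cm [ 11.12 -55.48  46.51] turn 32.93956832612977
xaxis [-0. -0. -1.] yaxis [ 0.439  0.898 -0.001] z [ 0.898 -0.439 -0.   ] F [ 0.11  0.05 -0.22] M [-0.024  0.012  0.013] open 0.998
tcp [0.2964 0.6063 0.231 ] jaw 63.94 q [ 0.97  0.29  1.58  0.    1.28 -0.15] need cm [ 11.12 -55.48  46.51] turn -147.06043167387023
xaxis [-0. -0. -1.] yaxis [ 0.439  0.898 -0.001] z [ 0.898 -0.439 -0.   ] F [ 0.11  0.05 -0.22] M [-0.024  0.012  0.013] open 0.998
```

Request:
drive_tool(steps=[[0,-3.5,2.9,0,1],[0,-3.5,2.9,0,1],[0,-3.5,2.9,0,1],[0,-3.5,2.9,0,1],[0,-3.5,2.9,0,1],[0,-3.5,2.9,0,1],[0,-3.5,2.9,0,1],[0,-3.5,2.9,0,1],[0,-3.5,2.9,0,1],[0,-3.5,2.9,0,1]])

```text
time: 1.35
eef_pos: [0.4033, 0.1629, 0.2317]
tcp_rot: [0.159, 0.689, -0.159, 0.689]
contact_force: [0.5, -0.3, 0.8]
opening: 1.003
```

Request:
drive_tool(steps=[[0,-3.4,2.9,0,1],[0,-3.4,2.9,0,1],[0,-3.4,2.9,0,1],[0,-3.4,2.9,0,1],[0,-3.4,2.9,0,1],[0,-3.4,2.9,8.5,1],[0,0,0,8.5,1],[0,0,0,8.5,1],[0,0,0,8.5,1],[0,0,0,8.5,1]])

```text
time: 2.35
eef_pos: [0.4699, -0.0954, 0.2314]
tcp_rot: [0.4, 0.583, -0.4, 0.583]
contact_force: [-0.2, 0.1, -0.6]
opening: 1.001
```

Request:
drive_tool(steps=[[0,0,0,8.5,1],[0,0,0,8.5,1],[0,0,0,8.5,1],[0,0,0,8.5,1],[0,0,0,8.5,1],[0,0,0,8.5,1],[0,0,0,8.5,1],[0,0,0,8.5,1],[0,0,0,8.5,1],[0,0,0,8.5,1]])

```text
time: 3.35
eef_pos: [0.4699, -0.0951, 0.2315]
tcp_rot: [0.689, 0.16, -0.689, 0.16]
contact_force: [-0.4, 1.0, 0.5]
opening: 1.005
```

Request:
drive_tool(steps=[[0,0,0,8.5,1],[0,0,0,8.5,1],[0,0,0,8.5,1],[0,0,0,8.5,1],[0,0,0,8.5,1],[0,0,0,8.5,1],[0,0,0,8.5,1],[0,0,0,8.5,1],[0,0,0,8.5,1],[0,0,0,8.5,1]])

```text
time: 4.35
eef_pos: [0.4699, -0.0951, 0.2315]
tcp_rot: [0.616, -0.348, -0.616, -0.348]
contact_force: [-1.1, 0.0, -0.2]
opening: 1.0
```

```bash
python3 -c "
from h import *
need([.4704,-.0965,.10],211)
w=read_camera('wrist'); cv2.imwrite('pics/w1.png',w['frame'][:,:,::-1]); print(proj(w,[[.522,-.182,.01],[.434,-.035,.01],[.608,-.087,.05]]))"
```

```text
tcp [ 0.4699 -0.0951  0.2315] jaw -148.91 q [-0.41 -0.16  2.04 -0.    1.26  2.19] need cm [13.15  0.03 -0.14] turn 0.0899632332099145
xaxis [ 0. -0. -1.] yaxis [-0.856 -0.516 -0.   ] z [-0.516  0.856 -0.   ] F [-1.13  0.04 -0.23] M [ 0.014  0.004 -0.014] open 1.0
[[326.4000596   65.01297085]
 [325.96454467 218.27061715]
 [197.82884272 104.63469557]]
```

View pics/w1.png

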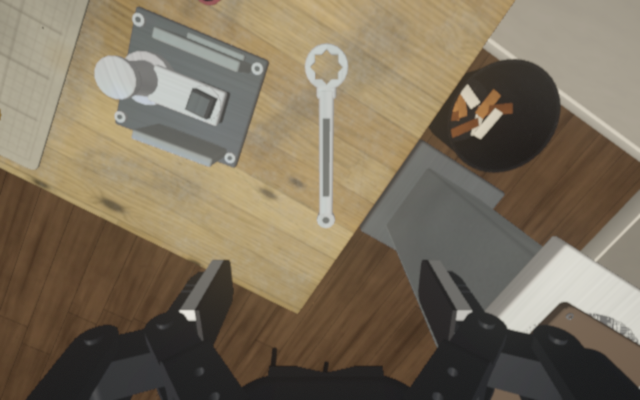

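```bash
python3 -c "
from h import *
w=read_camera('wrist'); crop(w,110,0,360,180,3.2,'c3.png')
g=cv2.cvtColor(w['frame'],cv2.COLOR_RGB2GRAY); np.save('w.npy',g)
# ring hole: bright mask
m=(w['frame'].min(2)>125).astype(np.uint8); m[:, :290]=0; m[:,365:]=0; m[240:]=0
cs,h=cv2.findContours(m,cv2.RETR_CCOMP,cv2.CHAIN_APPROX_NONE)
for c in cs:
    if cv2.contourArea(c)>25: print(cv2.contourArea(c),cv2.minAreaRect(c),cv2.minEnclosingCircle(c))
b=(g<85).astype(np.uint8); b[:, :185]=0; b[:,220:]=0; b[:85]=0; b[122:]=0
cs,h=cv2.findContours(b,cv2.RETR_CCOMP,cv2.CHAIN_APPROX_NONE)
for c in cs:
    if cv2.contourArea(c)>25: print('bolt',cv2.contourArea(c),cv2.minAreaRect(c))
"
```

```text
75.5 ((355.34393310546875, 182.36940002441406), (13.886712074279785, 15.961738586425781), 28.610462188720703) ((355.4333190917969, 182.61428833007812), 9.730448722839355)
25.5 ((326.0, 70.0), (6.0, 12.0), 0.0) ((324.5, 70.0), 6.18475866317749)
4922.0 ((319.51226806640625, 137.10008239746094), (58.2245979309082, 203.95704650878906), 0.3696450889110565) ((319.0018310546875, 136.75823974609375), 103.81392669677734)
38.0 ((305.5, 232.0), (11.0, 6.0), -0.0) ((305.5, 232.0), 5.852449893951416)
424.5 ((326.0, 157.0), (76.0, 6.0), 90.0) ((326.0, 157.0), 38.052696228027344)
569.0 ((325.6000061035156, 66.29999542236328), (28.17445945739746, 29.51609992980957), 26.56505012512207) ((325.5, 67.0), 16.007909774780273)
34.0 ((312.75, 30.750003814697266), (7.77817440032959, 9.899495124816895), 45.0) ((312.5, 31.0), 5.590270042419434)
31.5 ((342.35882568359375, 15.664701461791992), (15.727458000183105, 3.362422466278076), 40.601295471191406) ((342.5, 15.5), 7.905794143676758)
218.0 ((326.6661682128906, 17.455198287963867), (58.813804626464844, 8.977975845336914), 36.25383758544922) ((327.0, 17.0), 29.410982131958008)
bolt 63.0 ((206.9292449951172, 100.76341247558594), (30.381717681884766, 15.295623779296875), 65.224853515625)
```

View pics/c3.png

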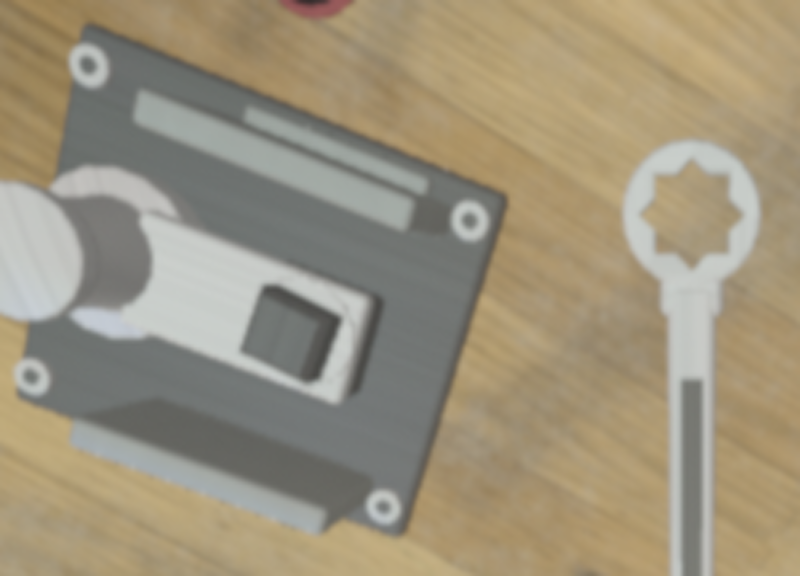

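```bash
cat > m2.py <<'E'
from h import *
from m import rigid
w=read_camera("wrist")
def W(u,v): return (110+(u+.5)/3.2-.5,(v+.5)/3.2-.5)
loc=np.array([[94,-62],[-44,-62],[-44,62],[94,62]])/1000
x=np.array([onz(w,*W(*p),.010)[:2] for p in [(85,24),(507,197),(403,534),(17,398)]])
a,o,r=rigid(loc,x); print("bracket",np.degrees(a),o,r, np.linalg.norm(x-np.roll(x,1,0),axis=1))
q=np.array([onz(w,*W(*p),.05)[:2] for p in [(267,291),(328,314),(305,379),(242,352)]])
print("head",q.mean(0),np.degrees(np.arctan2(*(q[1]-q[0])[::-1])),np.degrees(np.arctan2(*(q[2]-q[1])[::-1])),np.degrees(np.arctan2(*(q[2]-q[3])[::-1])),np.linalg.norm(q-np.roll(q,1,0),axis=1))
print("ring",onz(w,325.6,66.3,.01),"tail",onz(w,325.5,220.5,.01))
E
python3 m2.py | grep -v cheek
```

```text
bracket 9.457009937709635 [ 0.60826349 -0.08579314] [0.00333833 0.00237565 0.00292072]
bracket 9.59867072496659 [ 0.60322384 -0.07890635] [0.00426086 0.00268569 0.00456207]
bolt (array([ 0.60902793, -0.09109805,  0.04618179]), np.float64(0.0038108424050631935)) [ 0.60950491 -0.08889496  0.05      ]
ring (array([ 0.52169444, -0.18289779,  0.00653484]), np.float64(0.0034556329564953236)) [ 0.52253155 -0.18078681  0.01      ] [ 0.518163   -0.17657535  0.01      ]
tail (array([ 0.43384016, -0.0357558 ,  0.00604382]), np.float64(0.003113779351636669)) [ 0.43476334 -0.03409843  0.01      ] [ 0.43113242 -0.0300524   0.01      ]
bracket 10.478413647402808 [ 0.60731243 -0.0864841 ] [0.00224484 0.0022711  0.00290759 0.00139612] [0.12107657 0.1356882  0.11929043 0.13602668]
head [ 0.60723367 -0.08668789] -169.10396079995166 95.88908905630865 -172.2557803758971 [0.01994864 0.01839027 0.02088005 0.01958627]
ring [ 0.52284398 -0.18003138  0.01      ] tail [ 0.43239805 -0.03258653  0.01      ]
```

Request:
drive_tool(steps=[[4,0,0,0,1],[4,0,0,0,1],[4,0,0,0,1],[4,0,0,0,1],[4,0,0,0,1],[1,0,0,0,1],[1,0,0,0,1],[0.5,0,0,0,1],[0.3,0,0,0,1],[0,0,0,0,1]])

```text
time: 5.6
eef_pos: [0.4709, -0.0955, 0.0044]
tcp_rot: [0.618, -0.346, -0.616, -0.346]
contact_force: [-0.6, -0.7, -0.2]
opening: 0.998
```

Request:
drive_tool(steps=[[0,0,0,0,0.3],[0,0,0,0,0.2],[0,0,0,0,0],[0,0,0,0,0],[0,0,0,0,0],[0,0,0,0,0],[0,0,0,0,0],[0,0,0,0,0]], force=80)

```text
time: 6.4
eef_pos: [0.4701, -0.0952, 0.0038]
tcp_rot: [-0.617, 0.346, 0.617, 0.346]
contact_force: [-3.2, 0.3, 5.0]
opening: 0.154
```

Request:
drive_tool(steps=[[-0.5,0,0,0,0],[-1.1,0,0,0,0],[-2,0,0,0,0],[-3,0,0,0,0],[-3,0,0,0,0],[-1,0,0,0,0],[0,0,0,0,0]])

```text
time: 7.1
eef_pos: [0.4709, -0.0955, 0.111]
tcp_rot: [0.618, -0.346, -0.615, -0.346]
contact_force: [-0.0, 0.3, -2.3]
opening: 0.147
```

Request:
drive_tool(steps=[[0,0,0,-4,0],[0,0,0,-8,0],[0,0,0,-8,0],[0,0,0,-8,0],[0,0,0,-8,0],[0,0,0,-8,0],[0,0,0,-8,0],[0,0,0,-8,0],[0,0,0,-8,0],[0,0,0,-8,0]])

```text
time: 8.1
eef_pos: [0.4682, -0.0946, 0.1068]
tcp_rot: [-0.697, -0.11, 0.7, -0.109]
contact_force: [0.4, 0.4, -2.9]
opening: 0.15
```

Request:
drive_tool(steps=[[0,0,0,-8,0],[0,0,0,-8,0],[0,0,0,-8,0],[0,0,0,-7,0],[0,0,0,0,0]])

```text
time: 8.6
eef_pos: [0.4684, -0.0946, 0.107]
tcp_rot: [-0.644, -0.291, 0.646, -0.289]
contact_force: [-0.1, 0.3, -2.9]
opening: 0.145
```

```bash
python3 -c "
from h import *
need([.5404,-.1609,.10],318)
w=read_camera('wrist'); cv2.imwrite('pics/w2.png',w['frame'][:,:,::-1]); print(proj(w,[[.6073,-.0866,.05]]))
g=cv2.cvtColor(w['frame'],cv2.COLOR_RGB2GRAY)"
```

```text
tcp [ 0.4684 -0.0946  0.107 ] jaw -41.55 q [-0.41 -0.01  2.15 -0.    1.    0.31] need cm [0.66 9.79 0.18] turn 0.4516906960312781
xaxis [-0.004  0.001 -1.   ] yaxis [ 0.748 -0.663 -0.004] z [-0.663 -0.748  0.002] F [-0.07  0.28 -2.92] M [-0.159  0.137 -0.003] open 0.145
[[501.13623989  55.78387773]]
```

View pics/w2.png

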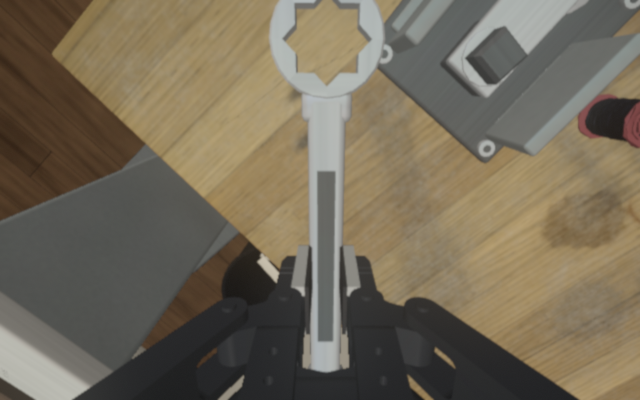

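```bash
python3 -c "
from h import *
w=read_camera('wrist'); crop(w,440,10,560,110,6,'c4.png')
f=w['frame'].astype(int); sat=f.max(2)-f.min(2)
m=(sat>35).astype(np.uint8); m[:, :275]=0; m[:,380:]=0; m[100:]=0
m=(m==1)&(cv2.circle(np.zeros(m.shape,np.uint8),(326,40),46,1,-1)==1); m=m.astype(np.uint8)
cs,h=cv2.findContours(m,cv2.RETR_EXTERNAL,cv2.CHAIN_APPROX_NONE)
s,e,mm,j=where()
for c in cs:
    if cv2.contourArea(c)>800:
        (u,v),r=cv2.minEnclosingCircle(c); M=cv2.moments(c); print(u,v,r,M['m10']/M['m00'],M['m01']/M['m00'],cv2.minAreaRect(c),cv2.boundingRect(c))
        p=onz(w,M['m10']/M['m00'],M['m01']/M['m00'],e[2]+.006); print('ring world',p,'tool',mm.T@(p-e))
"
```

```text
326.0 40.32432556152344 42.68749237060547 326.51666863928665 40.12778632579792 ((326.5007019042969, 40.779747009277344), (79.7872543334961, 76.36243438720703), 70.20112609863281) (286, 0, 82, 84)
ring world [ 0.5354681  -0.02132878  0.11376506] tool [-0.00611986  0.00072586 -0.09911093]
```

View pics/c4.png

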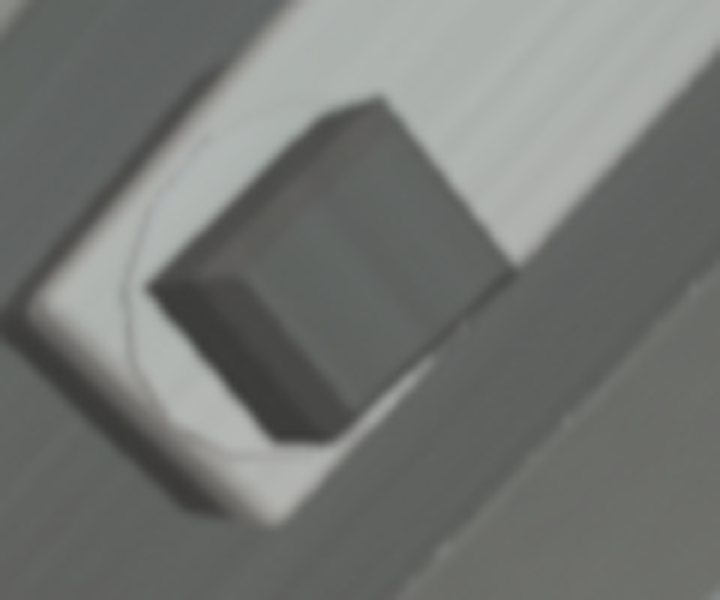

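```bash
python3 -c "
from h import *
w=read_camera('wrist')
W=lambda u,v:(440+(u+.5)/6-.5,10+(v+.5)/6-.5)
q=np.array([onz(w,*W(*p),.05)[:2] for p in [(243,274),(380,112),(508,267),(353,408)]])
e=np.roll(q,-1,0)-q
print(q.mean(0),np.degrees(np.arctan2(e[:,1],e[:,0])),np.linalg.norm(e,axis=1))
f=np.array([onz(w,*W(*p),.034)[:2] for p in [(150,290),(277,440)]]);d=f[1]-f[0]
print(f,np.linalg.norm(d),np.degrees(np.arctan2(d[1],d[0])), 'centre from foot', f.mean(0)+.011*np.array([-d[1],d[0]])/np.linalg.norm(d),f.mean(0)-.011*np.array([-d[1],d[0]])/np.linalg.norm(d))
k=np.array([onz(w,*W(*p),.034)[:2] for p in [(30,305),(275,525)]]);d=k[1]-k[0];print('clamp end',np.degrees(np.arctan2(d[1],d[0])))
"
```

```text
[ 0.60892286 -0.08674565] [  10.88783992  -84.27218584 -176.62508229   94.40066384] [0.01715648 0.0193014  0.01749647 0.01704466]
[[ 0.59777757 -0.07804837]
 [ 0.59948338 -0.09885053]] 0.020871984767893943 -85.31213595863481 centre from foot [ 0.60959368 -0.08755045] [ 0.58766727 -0.08934845]
clamp end -78.95209232185542
```

```bash
python3 -c "
from h import *
need([.5418,-.1601,.075],318)"
```

```text
tcp [ 0.4692 -0.0949  0.1081] jaw -41.68 q [-0.41 -0.01  2.15 -0.    1.    0.32] need cm [3.29 9.76 0.04] turn 0.31833306462846167
xaxis [-0.002  0.001 -1.   ] yaxis [ 0.747 -0.665 -0.002] z [-0.665 -0.747  0.001] F [-0.22 -0.33 -2.59] M [-0.184  0.117  0.009] open 0.149
```

Request:
drive_tool(steps=[[0,1.8,0,0.3,0],[0,2,0,0,0],[0,2,0,0,0],[0,2,0,0,0],[0,2,0,0,0],[1,0,0,0,0],[1.3,0,0,0,0],[1,0,0,0,0],[0,0,0,0,0]])

```text
time: 9.65
eef_pos: [0.5402, -0.1587, 0.0729]
tcp_rot: [-0.644, -0.29, 0.647, -0.287]
contact_force: [-0.3, 0.8, -3.5]
opening: 0.154
```

```bash
python3 -c "
from h import *
need([.5418,-.1601,.06],318)
w=read_camera('wrist'); crop(w,230,0,430,130,4,'c5.png')"
```

```text
tcp [ 0.5402 -0.1587  0.0729] jaw -41.85 q [-0.47  0.23  1.96 -0.    0.96  0.26] need cm [ 1.29  0.22 -0.  ] turn 0.15475645944479766
xaxis [-0.006  0.003 -1.   ] yaxis [ 0.745 -0.667 -0.007] z [-0.667 -0.745  0.002] F [-0.35  0.76 -3.47] M [-0.07   0.125  0.034] open 0.154
```

View pics/c5.png

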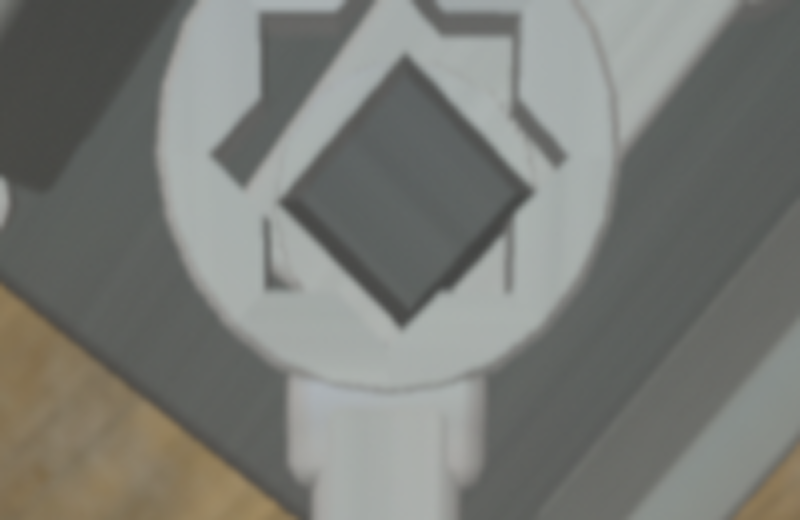

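```bash
python3 -c "
from h import *
w=read_camera('wrist'); s,e,m,j=where()
W=lambda u,v:(230+(u+.5)/4-.5,(v+.5)/4-.5)
r=onz(w,*W(389,156),e[2]+.0062); q=[onz(w,*W(*p),.05) for p in [(280,202),(405,55),(533,190),(402,325)]]; b=np.mean(q,0)
print(r,b,(m.T@(b-r))*100, (m.T@(r-e))*100); q=np.array(q)
for k in (0,1): d=q[k+2]-q[k]; print(np.linalg.norm(d),np.degrees(np.arctan2(d[1],d[0])))
"
```

```text
[ 0.60856344 -0.08576151  0.08160407] [ 0.60961282 -0.08734631  0.05      ] [3.16007018 0.18996771 0.04659036] [-0.62462282  0.01958034 -9.938802  ]
0.02943292560091564 -39.44577706633352
0.02872851607444273 -132.31679615675242
```

Request:
drive_tool(steps=[[0.5,0.2,0.04,0,0],[1,0,0,0,0],[0.6,0,0,0,0],[0.3,0,0,0,0],[0.3,0,0,0,0],[0.3,0,0,0,0],[0,0,0,0,0]])

```text
time: 10.45
eef_pos: [0.5433, -0.1618, 0.0454]
tcp_rot: [-0.645, -0.289, 0.646, -0.288]
contact_force: [-3.2, -1.0, -3.3]
opening: 0.151
```

Request:
drive_tool(steps=[[0.3,0,0,0,0],[0.3,0,0,0,0],[0.1,0,0,0,0],[0,0,0,0,0]])

```text
time: 10.85
eef_pos: [0.5438, -0.1621, 0.0391]
tcp_rot: [-0.645, -0.289, 0.646, -0.288]
contact_force: [-6.5, -0.6, -1.3]
opening: 0.154
```

```bash
cat >> h.py <<'E'
def tq():
    F=[];M=[];E=[]
    s,e,m,j=where(); b=np.array([.6092,-.0872,e[2]])
    # moment on tool about bolt axis (reference of M = TCP); + = resisting clockwise
    F=s["contact_force"];M=s["wrist_torque"]
    print("tcp",e.round(4),"shank",round(j-90+360,2),"F",F.round(2),"Mz",round(M[2],3),"tau",round(np.cross(e-b,F)[2]+M[2],3),"rad",round(np.linalg.norm((e-b)[:2]),4),"q6",round(s["qpos"][5],2),"t",s["time"])
E
python3 -c "
from h import *
tq()
d=read_camera('scene'); crop(d,240,185,385,305,5,'c6.png')"
```

```text
tcp [ 0.5438 -0.1621  0.0391] shank 228.17 F [-6.46 -0.63 -1.29] Mz 0.386 tau -0.057 rad 0.0994 q6 0.26 t 10.85
```

Request:
drive_tool(steps=[[0,-0.07,0.07,0,0],[0,-0.35,-0.01,2,0],[0,-0.69,-0.02,4,0],[0,-0.69,-0.02,4,0],[0,-0.69,-0.02,4,0],[0,-0.69,-0.02,4,0],[0,-0.69,-0.02,4,0],[0,-0.69,-0.02,4,0],[0,-0.69,-0.02,4,0],[0,0,0,0,0]])

```text
time: 11.9
eef_pos: [0.5137, -0.1187, 0.0391]
tcp_rot: [-0.697, -0.112, 0.699, -0.111]
contact_force: [-7.5, -1.6, -1.3]
opening: 0.154
```

```bash
python3 -c "
from h import *
tq()"
```

```text
tcp [ 0.5137 -0.1187  0.0391] shank 198.12 F [-7.53 -1.55 -1.33] Mz 0.326 tau 0.237 rad 0.1005 q6 0.84 t 11.9
```

Request:
drive_tool(steps=[[0,-0.7,0.08,4,0],[0,-0.87,-0.04,5,0],[0,-0.87,-0.04,5,0],[0,-0.87,-0.04,5,0],[0,-0.87,-0.04,5,0],[0,-0.87,-0.04,5,0],[0,-0.87,-0.04,5,0],[0,-0.87,-0.04,5,0],[0,-0.87,-0.04,5,0],[0,0,0,0,0]])

```text
time: 12.9
eef_pos: [0.5187, -0.0434, 0.0392]
tcp_rot: [-0.688, 0.158, 0.69, 0.16]
contact_force: [-5.8, 1.7, -2.4]
opening: 0.15
```

```bash
python3 -c "
from h import *
tq()"
```

```text
tcp [ 0.5187 -0.0434  0.0392] shank 154.02 F [-5.84  1.65 -2.39] Mz 0.132 tau 0.238 rad 0.1005 q6 1.74 t 12.9
```

Request:
drive_tool(steps=[[0,0.53,0.05,-3,0],[0,0.44,-0.01,-2.5,0],[0,0,0,0,0],[-0.5,0,0,0,0],[-0.8,0,0,0,0],[-0.8,0,0,0,0],[-0.8,0,0,0,0],[0,0,0,0,0]])

```text
time: 13.7
eef_pos: [0.5169, -0.0544, 0.0708]
tcp_rot: [0.698, -0.125, -0.694, -0.125]
contact_force: [0.5, 0.1, -2.4]
opening: 0.149
```

```bash
python3 -c "
from h import *
tq()
w=read_camera('wrist'); crop(w,230,0,430,130,4,'c7.png')"
```

```text
tcp [ 0.5169 -0.0544  0.0708] shank 159.61 F [ 0.5   0.13 -2.37] Mz 0.054 tau 0.026 rad 0.098 q6 1.63 t 13.7
```

View pics/c7.png

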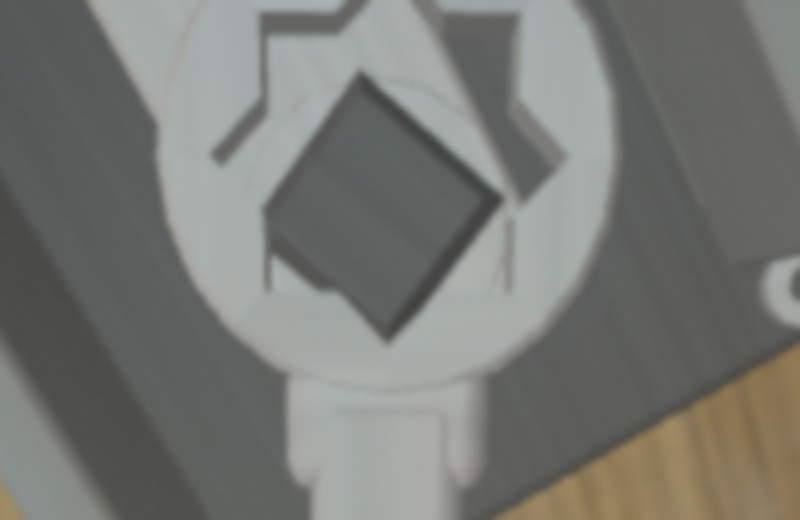

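```bash
cat >> h.py <<'E'
def bolt(px,img="wrist"):
    w=read_camera('wrist'); s,e,m,j=where()
    W=lambda u,v:(230+(u+.5)/4-.5,(v+.5)/4-.5)
    r=onz(w,*W(389,156),e[2]+.0062); q=np.array([onz(w,*W(*p),.05) for p in px]); b=np.mean(q,0)
    print("ring",r,"bolt",b,"need tool cm",(m.T@(b-r))*100)
    a=[]
    for k in (0,1): d=q[k+2]-q[k]; a.append(np.degrees(np.arctan2(d[1],d[0]))%90)
    ps=j-180; y=(np.mean(a)+45); print("bolt yaw mod 45:",[round(x%45,1) for x in a],"diag",a,"spanner yaw mod45",ps%45, "tcp",e,"shank",j+270)
E
python3 -c "
from h import *
bolt([(263,210),(360,72),(503,200),(388,342)])"
```

```text
ring [ 0.60982804 -0.08928204  0.07526979] bolt [ 0.60799982 -0.0874534   0.05      ] need tool cm [ 2.52653391 -0.10753822  0.23989095]
bolt yaw mod 45: [np.float64(26.7), np.float64(30.9)] diag [np.float64(71.73533476514531), np.float64(75.85642941244896)] spanner yaw mod45 24.618792453614617 tcp [ 0.51540603 -0.05396507  0.06906979] shank 159.61879245361462
```

Request:
drive_tool(steps=[[0,0.82,0.1,-5,0],[0,0.87,-0.04,-5,0],[0,0.87,-0.04,-5,0],[0,0.87,-0.04,-5,0],[0,0.87,-0.04,-5,0],[0,0.87,-0.04,-5,0],[0,0.87,-0.04,-5,0],[0,0.87,-0.04,-5,0],[0,0.87,-0.04,-5,0],[0,0.52,-0.01,-3,0]])

```text
time: 14.8
eef_pos: [0.519, -0.1345, 0.0679]
tcp_rot: [-0.686, -0.17, 0.687, -0.17]
contact_force: [0.9, 1.0, -2.7]
opening: 0.151
```

Request:
drive_tool(steps=[[0,0,0,0,0],[0,0,0,0,0]])

```text
time: 15.0
eef_pos: [0.5186, -0.1337, 0.0679]
tcp_rot: [-0.687, -0.169, 0.687, -0.168]
contact_force: [-0.5, 0.1, -2.7]
opening: 0.15
```

```bash
python3 -c "
from h import *
need([.5208,-.1332,.055],297.5)
w=read_camera('wrist'); crop(w,230,0,430,130,4,'c8.png')"
```

```text
tcp [ 0.5186 -0.1337  0.0679] jaw -62.44 q [-0.44  0.18  2.03 -0.    0.93  0.65] need cm [ 1.29  0.05 -0.22] turn 0.06351840647295148
xaxis [-0.001  0.    -1.   ] yaxis [ 0.463 -0.886 -0.   ] z [-0.886 -0.463  0.001] F [-0.5   0.12 -2.75] M [-0.1    0.226 -0.021] open 0.15
```

View pics/c8.png

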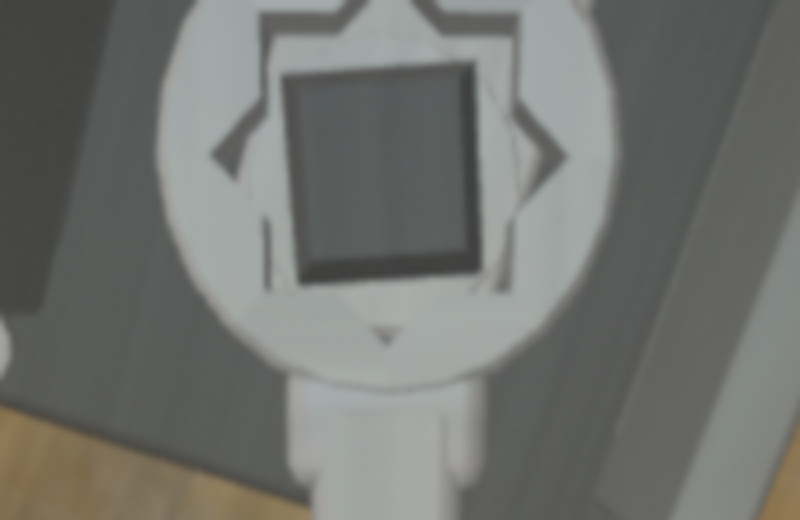

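```bash
python3 -c "
from h import *
bolt([(298,86),(462,72),(468,250),(312,262)])
bolt([(282,76),(474,62),(481,272),(300,284)])"
```

```text
ring [ 0.60762424 -0.0880757   0.07421888] bolt [ 0.60875738 -0.08707535  0.05      ] need tool cm [ 2.42184174 -0.03506747 -0.14778979]
bolt yaw mod 45: [np.float64(31.2), np.float64(31.6)] diag [np.float64(76.20460782994168), np.float64(76.63247079765551)] spanner yaw mod45 27.608967328814458 tcp [ 0.51863689 -0.13345972  0.06801888] shank 207.60896732881446
ring [ 0.6076276  -0.08796098  0.07430189] bolt [ 0.60813068 -0.08719993  0.05      ] need tool cm [ 2.43017915 -0.04332297 -0.08058721]
bolt yaw mod 45: [np.float64(30.6), np.float64(31.9)] diag [np.float64(75.58780010605822), np.float64(76.89746948548958)] spanner yaw mod45 27.62445156707699 tcp [ 0.51871255 -0.13343463  0.06810189] shank 207.624451567077
```

Request:
drive_tool(steps=[[0,0.58,-0.15,-3.5,0],[0.6,0,0,0,0],[0.5,0,0,0,0],[0.3,0,0,0,0],[0.3,0,0,0,0],[0.3,0,0,0,0],[0.3,0,0,0,0],[0,0,0,0,0]])

```text
time: 15.95
eef_pos: [0.5226, -0.138, 0.0448]
tcp_rot: [-0.681, -0.19, 0.681, -0.19]
contact_force: [0.1, -0.9, -1.8]
opening: 0.153
```

Going on freely; lower the rest.

Request:
drive_tool(steps=[[0.3,0,0,0,0],[0.3,0,0,0,0],[0,0,0,0,0]])

```text
time: 16.25
eef_pos: [0.523, -0.1382, 0.0391]
tcp_rot: [0.681, 0.19, -0.681, 0.19]
contact_force: [0.1, -0.6, -2.4]
opening: 0.154
```

```bash
python3 -c "
from h import *
tq()"
```

```text
tcp [ 0.523  -0.1382  0.0391] shank 211.13 F [ 0.05 -0.59 -2.4 ] Mz 0.043 tau 0.097 rad 0.1002 q6 0.58 t 16.25
```

Request:
drive_tool(steps=[[0,-0.7,-0.02,4,0],[0,-0.7,-0.02,4,0],[0,-0.7,-0.02,4,0],[0,-0.7,-0.02,4,0],[0,-0.7,-0.02,4,0],[0,0,0,0,0]])

```text
time: 16.85
eef_pos: [0.5102, -0.1059, 0.0396]
tcp_rot: [0.704, 0.069, -0.704, 0.07]
contact_force: [-0.6, -2.2, -2.2]
opening: 0.152
```

```bash
python3 -c "
from h import *
tq()"
```

```text
tcp [ 0.5102 -0.1059  0.0396] shank 191.21 F [-0.57 -2.19 -2.22] Mz 0.033 tau 0.24 rad 0.1008 q6 0.98 t 16.85
```

Request:
drive_tool(steps=[[0,-0.35,-0.01,2,0],[0,-0.35,-0.01,2,0],[0,-0.18,0,1,0],[0,0,0,0,0]])

```text
time: 17.25
eef_pos: [0.5089, -0.0974, 0.0394]
tcp_rot: [-0.706, -0.038, 0.706, -0.039]
contact_force: [-0.5, -3.3, -1.3]
opening: 0.154
```

```bash
python3 -c "
from h import *
tq()"
```

```text
tcp [ 0.5089 -0.0974  0.0394] shank 186.21 F [-0.55 -3.31 -1.27] Mz 0.0 tau 0.327 rad 0.1008 q6 1.08 t 17.25
```

Request:
drive_tool(steps=[[0,-0.35,-0.01,2,0],[0,-0.18,0,1,0],[0,0,0,0,0]])

```text
time: 17.55
eef_pos: [0.5086, -0.092, 0.0394]
tcp_rot: [-0.707, -0.019, 0.707, -0.02]
contact_force: [-1.5, -2.2, -1.5]
opening: 0.15
```

```bash
python3 -c "
from h import *
tq()"
```

```text
tcp [ 0.5086 -0.092   0.0394] shank 183.18 F [-1.48 -2.2  -1.48] Mz -0.067 tau 0.147 rad 0.1008 q6 1.14 t 17.55
```

Request:
drive_tool(steps=[[0,-0.35,-0.01,2,0],[0,-0.35,-0.01,2,0],[0,-0.18,0,1,0],[0,0,0,0,0]])

```text
time: 17.95
eef_pos: [0.5085, -0.0831, 0.0394]
tcp_rot: [-0.707, 0.011, 0.707, 0.011]
contact_force: [-1.9, -2.8, -1.8]
opening: 0.153
```

```bash
python3 -c "
from h import *
tq()"
```

```text
tcp [ 0.5085 -0.0831  0.0394] shank 178.18 F [-1.88 -2.8  -1.76] Mz -0.048 tau 0.242 rad 0.1008 q6 1.24 t 17.95
```

Request:
drive_tool(steps=[[0,-0.35,-0.01,2,0],[0,-0.35,-0.01,2,0],[0,-0.18,0,1,0],[0,0,0,0,0]])

```text
time: 18.35
eef_pos: [0.5092, -0.0743, 0.0393]
tcp_rot: [-0.706, 0.042, 0.706, 0.042]
contact_force: [-2.2, -3.1, -1.6]
opening: 0.152
```

```bash
python3 -c "
from h import *
tq()"
```

```text
tcp [ 0.5092 -0.0743  0.0393] shank 173.18 F [-2.23 -3.07 -1.56] Mz -0.05 tau 0.285 rad 0.1008 q6 1.35 t 18.35
```

Request:
drive_tool(steps=[[0,-0.35,-0.01,2,0],[0,-0.35,-0.01,2,0],[0,-0.18,0,1,0],[0,0,0,0,0]])

```text
time: 18.75
eef_pos: [0.5108, -0.0656, 0.0394]
tcp_rot: [0.703, -0.073, -0.703, -0.073]
contact_force: [-1.3, -3.0, -1.6]
opening: 0.146
```

```bash
python3 -c "
from h import *
tq()"
```

```text
tcp [ 0.5108 -0.0656  0.0394] shank 168.18 F [-1.27 -2.99 -1.6 ] Mz -0.109 tau 0.212 rad 0.1007 q6 1.45 t 18.75
```

Request:
drive_tool(steps=[[0,-0.35,-0.01,2,0],[0,-0.35,-0.01,2,0],[0,-0.35,-0.01,2,0],[0,0,0,0,0]])

```text
time: 19.15
eef_pos: [0.5136, -0.0555, 0.0393]
tcp_rot: [-0.699, 0.11, 0.699, 0.109]
contact_force: [-0.4, -3.9, -2.0]
opening: 0.152
```

```bash
python3 -c "
from h import *
tq()"
```

```text
tcp [ 0.5136 -0.0555  0.0393] shank 162.19 F [-0.38 -3.89 -2.01] Mz -0.109 tau 0.275 rad 0.1008 q6 1.58 t 19.15
```

Request:
drive_tool(steps=[[0,-0.35,-0.01,2,0],[0,-0.35,-0.01,2,0],[0,-0.35,-0.01,2,0],[0,0,0,0,0]])

```text
time: 19.55
eef_pos: [0.5173, -0.0459, 0.0393]
tcp_rot: [-0.692, 0.146, 0.692, 0.145]
contact_force: [-1.5, -4.3, -1.2]
opening: 0.15
```

```bash
python3 -c "
from h import *
tq()"
```

```text
tcp [ 0.5173 -0.0459  0.0393] shank 156.24 F [-1.5  -4.28 -1.22] Mz -0.094 tau 0.361 rad 0.1007 q6 1.7 t 19.55
```

Request:
drive_tool(steps=[[0,-0.35,-0.01,2,0],[0,-0.35,-0.01,2,0],[0,0,0,0,0]])

```text
time: 19.85
eef_pos: [0.5203, -0.0401, 0.0392]
tcp_rot: [-0.686, 0.17, 0.687, 0.169]
contact_force: [-2.0, -5.5, -1.1]
opening: 0.156
```

```bash
python3 -c "
from h import *
tq()"
```

```text
tcp [ 0.5203 -0.0401  0.0392] shank 152.28 F [-1.99 -5.47 -1.06] Mz 0.005 tau 0.586 rad 0.1007 q6 1.79 t 19.85
```

Request:
drive_tool(steps=[[0,0.35,-0.01,-2,0],[0,0.7,-0.02,-4,0],[0,0.7,-0.02,-4,0],[0,0,0,0,0]])

```text
time: 20.25
eef_pos: [0.5135, -0.0557, 0.0393]
tcp_rot: [-0.699, 0.109, 0.699, 0.11]
contact_force: [-1.2, -1.8, -2.6]
opening: 0.151
```

```bash
python3 -c "
from h import *
tq()"
```

```text
tcp [ 0.5135 -0.0557  0.0393] shank 162.12 F [-1.23 -1.78 -2.61] Mz -0.135 tau 0.074 rad 0.1007 q6 1.58 t 20.25
```

Request:
drive_tool(steps=[[-0.5,0,0,0,0],[-0.8,0,0,0,0],[-0.8,0,0,0,0],[-0.8,0,0,0,0],[0,0,0,0,0]])

```text
time: 20.75
eef_pos: [0.5148, -0.0553, 0.0701]
tcp_rot: [0.7, -0.11, -0.698, -0.11]
contact_force: [0.9, -0.5, -2.5]
opening: 0.151
```

Request:
drive_tool(steps=[[0,0.87,-0.04,-5,0],[0,0.87,-0.04,-5,0],[0,0.87,-0.04,-5,0],[0,0.87,-0.04,-5,0],[0,0.87,-0.04,-5,0],[0,0.87,-0.04,-5,0],[0,0.87,-0.04,-5,0],[0,0.87,-0.04,-5,0],[0,0.87,-0.04,-5,0],[0,0.18,0,-1,0]])

```text
time: 21.75
eef_pos: [0.5211, -0.1338, 0.0684]
tcp_rot: [0.686, 0.172, -0.686, 0.172]
contact_force: [-0.3, 0.8, -2.1]
opening: 0.149
```

Request:
drive_tool(steps=[[0,0,0,0,0],[0,0,0,0,0]])

```text
time: 21.95
eef_pos: [0.5205, -0.1328, 0.0681]
tcp_rot: [-0.686, -0.172, 0.686, -0.171]
contact_force: [-0.2, 0.3, -2.4]
opening: 0.151
```

```bash
python3 -c "
from h import *
tq()
w=read_camera('wrist'); crop(w,230,0,430,130,4,'c9.png')"
```

```text
tcp [ 0.5205 -0.1328  0.0681] shank 208.09 F [-0.23  0.34 -2.45] Mz 0.018 tau -0.023 rad 0.0997 q6 0.64 t 21.95
```

View pics/c9.png

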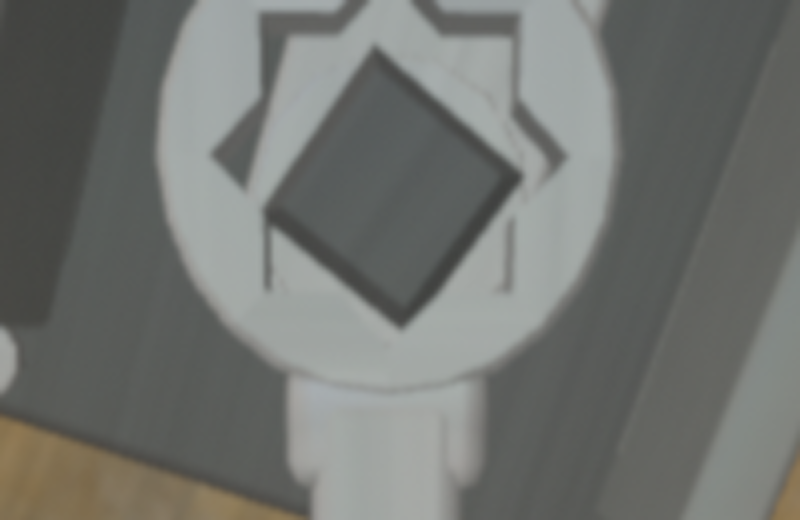

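```bash
python3 -c "
from h import *
bolt([(265,210),(375,46),(522,176),(402,328)])"
```

```text
ring [ 0.60913945 -0.08647052  0.07439845] bolt [ 0.60852811 -0.08714412  0.05      ] need tool cm [2.43985418 0.03152801 0.08506525]
bolt yaw mod 45: [np.float64(35.0), np.float64(34.1)] diag [np.float64(34.95040396255791), np.float64(34.09325117304954)] spanner yaw mod45 28.12606954352293 tcp [ 0.52060271 -0.1327721   0.06819845] shank 208.12606954352293
```

Request:
drive_tool(steps=[[0,0.55,0,-3,0],[0,0.55,0.02,-3,0],[0.6,0,0,0,0],[0.5,0,0,0,0],[0.3,0,0,0,0],[0.3,0,0,0,0],[0.3,0,0,0,0],[0.3,0,0,0,0],[0,0,0,0,0]])

```text
time: 22.95
eef_pos: [0.5258, -0.1427, 0.0448]
tcp_rot: [-0.676, -0.208, 0.676, -0.207]
contact_force: [-0.9, -0.1, -2.7]
opening: 0.15
```

```bash
python3 -c "
from h import *
tq()"
```

```text
tcp [ 0.5258 -0.1427  0.0448] shank 214.14 F [-0.9  -0.12 -2.67] Mz 0.078 tau 0.039 rad 0.1002 q6 0.52 t 22.95
```

Engaged; lower fully and take up the play.

Request:
drive_tool(steps=[[0.3,0,0,0,0],[0.3,0,0,0,0],[0,-0.35,-0.01,2,0],[0,-0.35,-0.01,2,0],[0,-0.35,-0.01,2,0],[0,-0.18,0,1,0],[0,-0.18,0,1,0],[0,0,0,0,0]])

```text
time: 23.75
eef_pos: [0.5185, -0.1307, 0.0391]
tcp_rot: [-0.688, -0.16, 0.689, -0.16]
contact_force: [-2.6, -1.9, -2.0]
opening: 0.15
```

```bash
python3 -c "
from h import *
tq()"
```

```text
tcp [ 0.5185 -0.1307  0.0391] shank 206.16 F [-2.58 -1.9  -1.97] Mz 0.112 tau 0.171 rad 0.1006 q6 0.68 t 23.75
```

Request:
drive_tool(steps=[[0,-0.35,-0.01,2,0],[0,-0.18,0,1,0],[0,0,0,0,0]])

```text
time: 24.05
eef_pos: [0.5165, -0.1261, 0.0392]
tcp_rot: [-0.692, -0.142, 0.693, -0.142]
contact_force: [-4.5, -3.7, -2.2]
opening: 0.152
```

```bash
python3 -c "
from h import *
tq()"
```

```text
tcp [ 0.5165 -0.1261  0.0392] shank 203.2 F [-4.48 -3.72 -2.22] Mz 0.128 tau 0.299 rad 0.1005 q6 0.74 t 24.05
```

Request:
drive_tool(steps=[[0,-0.35,-0.01,2,0],[0,-0.18,0,1,0],[0,0,0,0,0]])

```text
time: 24.35
eef_pos: [0.5146, -0.1215, 0.0393]
tcp_rot: [-0.696, -0.124, 0.697, -0.125]
contact_force: [-3.7, -4.1, -2.5]
opening: 0.154
```

```bash
python3 -c "
from h import *
tq()"
```

```text
tcp [ 0.5146 -0.1215  0.0393] shank 200.23 F [-3.74 -4.13 -2.49] Mz 0.188 tau 0.45 rad 0.1006 q6 0.8 t 24.35
```

Request:
drive_tool(steps=[[0,-0.35,-0.01,2,0],[0,-0.18,0,1,0],[0,0,0,0,0]])

```text
time: 24.65
eef_pos: [0.5131, -0.1168, 0.0394]
tcp_rot: [-0.699, -0.105, 0.699, -0.107]
contact_force: [-4.4, -3.9, -2.6]
opening: 0.153
```

```bash
python3 -c "
from h import *
tq()"
```

```text
tcp [ 0.5131 -0.1168  0.0394] shank 197.26 F [-4.36 -3.91 -2.59] Mz 0.258 tau 0.505 rad 0.1006 q6 0.86 t 24.65
```

Request:
drive_tool(steps=[[0,-0.35,-0.01,2,0],[0,-0.18,0,1,0],[0,0,0,0,0]])

```text
time: 24.95
eef_pos: [0.5117, -0.112, 0.0394]
tcp_rot: [-0.701, -0.087, 0.702, -0.089]
contact_force: [-4.1, -5.8, -2.1]
opening: 0.153
```

```bash
python3 -c "
from h import *
tq()"
```

```text
tcp [ 0.5117 -0.112   0.0394] shank 194.28 F [-4.09 -5.77 -2.05] Mz 0.264 tau 0.725 rad 0.1006 q6 0.92 t 24.95
```

Request:
drive_tool(steps=[[0,-0.26,0,1.5,0],[0,-0.18,0,1,0],[0,0,0,0,0]])

```text
time: 25.25
eef_pos: [0.5108, -0.108, 0.0395]
tcp_rot: [-0.703, -0.072, 0.704, -0.074]
contact_force: [-4.3, -7.6, -2.0]
opening: 0.149
```

```bash
python3 -c "
from h import *
tq()
read_camera('wrist');tq();read_camera('wrist');tq()"
```

```text
tcp [ 0.5108 -0.108   0.0395] shank 191.81 F [-4.31 -7.64 -2.  ] Mz 0.333 tau 0.995 rad 0.1006 q6 0.97 t 25.25
tcp [ 0.5108 -0.108   0.0395] shank 191.82 F [-4.25 -6.96 -1.77] Mz 0.319 tau 0.916 rad 0.1006 q6 0.97 t 25.3
tcp [ 0.5108 -0.108   0.0395] shank 191.82 F [-3.39 -5.9  -1.36] Mz 0.277 tau 0.787 rad 0.1006 q6 0.97 t 25.35
```

Request:
drive_tool(steps=[[0,0.35,-0.01,-2,0],[0,0.7,-0.02,-4,0],[0,0.7,-0.02,-4,0],[0,0.7,-0.02,-4,0],[0,0.53,-0.02,-3,0],[0,0,0,0,0]])

```text
time: 25.95
eef_pos: [0.5211, -0.1347, 0.0392]
tcp_rot: [-0.685, -0.175, 0.685, -0.175]
contact_force: [-2.6, -1.2, -2.4]
opening: 0.149
```

```bash
python3 -c "
from h import *
tq()
read_camera('wrist');tq()"
```

```text
tcp [ 0.5211 -0.1347  0.0392] shank 208.63 F [-2.62 -1.22 -2.36] Mz 0.093 tau 0.076 rad 0.1001 q6 0.63 t 25.95
tcp [ 0.521  -0.1344  0.0392] shank 208.58 F [-2.77 -1.46 -2.19] Mz 0.091 tau 0.089 rad 0.1001 q6 0.63 t 26.0
```

Request:
drive_tool(steps=[[-0.5,0,0,0,0],[-1,0,0,0,0],[-1.5,0,0,0,0],[-2,0,0,0,0],[-1.5,0,0,0,0],[-0.7,0,0,0,0],[0,0,0,4,0],[0,0,0,8,0],[0,0,0,8,0],[0,0,0,8,0]])

```text
time: 27.0
eef_pos: [0.5211, -0.1341, 0.1115]
tcp_rot: [0.707, 0.002, -0.707, 0.002]
contact_force: [-1.2, -0.7, -2.9]
opening: 0.151
```

Request:
drive_tool(steps=[[0,0,0,8,0],[0,0,0,8,0],[0,0,0,8,0],[0,0,0,8,0],[0,0,0,8,0],[0,0,0,8,0],[0,0,0,8,0],[0,0,0,3.5,0],[0,0,0,0,0]])

```text
time: 27.9
eef_pos: [0.5211, -0.134, 0.1114]
tcp_rot: [-0.616, 0.347, 0.616, 0.348]
contact_force: [0.2, 0.5, -2.9]
opening: 0.151
```

```bash
python3 -c "
from h import *
need([.4706,-.095,.004],211)"
```

```text
tcp [ 0.5211 -0.134   0.1114] jaw -148.88 q [-0.44  0.12  2.01  0.    1.02  2.16] need cm [10.75  2.31  5.94] turn 0.12210418738857243
xaxis [ 0.     0.001 -1.   ] yaxis [-0.856 -0.517 -0.001] z [-0.517  0.856  0.001] F [ 0.17  0.47 -2.85] M [0.224 0.141 0.019] open 0.151
```

Request:
drive_tool(steps=[[0,0.7,2,0,0],[0,0.8,2,0,0],[0,0.8,1.9,0,0],[2,0,0,0,0],[2.5,0,0,0,0],[2.5,0,0,0,0],[1.5,0,0,0,0],[1,0,0,0,0],[0.5,0,0,0,0],[0,0,0,0,0]])

```text
time: 28.9
eef_pos: [0.4709, -0.0957, 0.0112]
tcp_rot: [-0.616, 0.347, 0.616, 0.347]
contact_force: [0.4, 0.6, -2.4]
opening: 0.149
```

Request:
drive_tool(steps=[[0.3,0,0,0,0],[0.2,0,0,0,0],[0.1,0,0,0,0],[0.05,0,0,0,0],[0,0,0,0,0]])

```text
time: 29.4
eef_pos: [0.4712, -0.0959, 0.0051]
tcp_rot: [0.616, -0.347, -0.616, -0.347]
contact_force: [0.3, 0.6, -2.7]
opening: 0.148
```

Request:
drive_tool(steps=[[0.05,0,0,0,0],[0.05,0,0,0,0],[0,0,0,0,0]])

```text
time: 29.7
eef_pos: [0.4712, -0.0959, 0.004]
tcp_rot: [0.616, -0.347, -0.616, -0.347]
contact_force: [-0.3, 0.3, -1.6]
opening: 0.154
```

Request:
drive_tool(steps=[[0.02,0,0,0,0.2],[0,0,0,0,0.3],[0,0,0,0,0.5],[0,0,0,0,0.7],[0,0,0,0,0.8],[0,0,0,0,0.8],[-1,0,0,0,0.8],[-3,0,0,0,0.8],[-4,0,0,0,0.8],[-4,0,0,0,0.8]])

```text
time: 30.7
eef_pos: [0.4704, -0.0956, 0.1252]
tcp_rot: [-0.616, 0.347, 0.616, 0.347]
contact_force: [0.2, -0.8, -0.0]
opening: 0.798
```

Request:
drive_tool(steps=[[-4,0,0,0,0.8],[-4,0,0,0,0.8],[-2,0,0,0,0.8],[0,0,0,0,0.8],[0,0,0,0,0.8]])

```text
time: 31.2
eef_pos: [0.4707, -0.0957, 0.2237]
tcp_rot: [0.616, -0.347, -0.616, -0.347]
contact_force: [0.8, -0.1, -1.4]
opening: 0.799
```

```bash
python3 -c "
from h import *
tq()
w=read_camera('wrist')
f=w['frame'].astype(int); g=w['frame'].min(2)
m=(g>125).astype(np.uint8); m[:,:290]=0; m[:,365:]=0; m[240:]=0
cs,h=cv2.findContours(m,cv2.RETR_CCOMP,cv2.CHAIN_APPROX_NONE)
for c in cs:
    if cv2.contourArea(c)>300:
        r=cv2.minAreaRect(c);print(cv2.contourArea(c),r,onz(w,*r[0],.01))
a=cv2.imread('pics/side0.png').astype(int);b=read_camera('side')['frame'][:,:,::-1].astype(int)
d=(abs(a-b).max(2)>45).astype(np.uint8)
a2=cv2.imread('pics/scene0.png').astype(int);b2=read_camera('scene')['frame'][:,:,::-1].astype(int);d2=(abs(a2-b2).max(2)>45).astype(np.uint8)
for D in (d,d2):
    n,l,s,c=cv2.connectedComponentsWithStats(D); print([(x[:5].tolist()) for x in s[1:] if x[4]>12])
"
```

```text
tcp [ 0.4707 -0.0957  0.2237] shank 121.14 F [ 0.82 -0.08 -1.4 ] Mz 0.008 tau 0.026 rad 0.1388 q6 2.19 t 31.2
5083.0 ((320.5, 134.5), (61.0, 209.0), 0.0) [ 0.49202397 -0.11915712  0.01      ]
464.5 ((325.0, 158.0), (6.0, 78.0), 0.0) [ 0.47455848 -0.09956387  0.01      ]
510.5 ((325.4415588378906, 66.16057586669922), (29.133596420288086, 30.073389053344727), 19.98310661315918) [ 0.52291728 -0.18073873  0.01      ]
300.5 ((327.1775207519531, 16.54532241821289), (68.37106323242188, 10.627898216247559), 35.36246109008789) [ 0.54455576 -0.21989044  0.01      ]
[[366, 0, 46, 2, 63], [342, 8, 91, 114, 5446]]
[[328, 34, 312, 265, 39862], [337, 113, 7, 9, 15], [358, 233, 3, 12, 15], [592, 353, 48, 47, 1237], [631, 383, 9, 9, 45]]
```

```bash
python3 -c "
from plant import sign_off
print(sign_off())"
```

```text
the job is handed in; nothing more can be done
None
```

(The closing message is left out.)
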